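# Clear the imaging chamber's sprung cover and hold it open at the pointer

## Task

A mounted specimen has been left on top of the imaging chamber's closed cover: first stand it upright, fully down in the empty recess of the specimen rack, and let go of it. Then lift the sprung cover by its bar handle until the cover lines up with the set pointer arm at its side, and finish while still gripping the handle and holding the cover still at that angle (it springs shut if released). Leave the pointer, the eyepiece and the bottle as they are.

Things in the scene. Friction and masses are not known exactly. Their poses are not given: they have to be found in the camera images.
- chamber: Imaging chamber, a white open-topped instrument housing fixed to the bench, 240 (x) x 220 (y) x 110 mm high, closed by a grey cover. Origin: centre of its underside; its front, with the controls, faces its own -x (towards the robot), z up. A black bar quadrant stands upright beside it, 134 mm to its +y, reaching 250 mm above the bench.
- cover (a joint): Angle of the chamber's cover, rad: 0 shut (level), grows as its front edge rises, stop at 1.3. Hinged along its far (+x) edge, parallel to the chamber's y. A spring pulls it shut: hinge moment 0.8 N m when shut plus 1.0 N m per rad; with the weight about 6 N at the handle when shut, about 9 N at 0.7 rad.
- cover_hinge (a point): Middle of the cover's hinge axis: at x = +100, y = 0, z = 116 mm in the chamber's frame, in the cover's mid-plane. Its x axis lies in the cover and points from the front edge to the hinge, its y axis is the hinge axis (the cover opens by a positive turn about it), z is the cover's upward normal.
- cover_corner (a point): Front +y corner of the cover, a grey plate 205 x 216 x 12 mm (0.4 kg with its handle, +-20%), its top 122 mm above the bench when shut. The point lies at mid-thickness, 205 mm from the hinge axis; turns with the cover, axes as cover_hinge.
- handle_mid (a point): Steel bar handle (its bar is named cover_c1) standing on the cover near its front edge: round bar 12 mm in diameter, 90 mm long along the hinge direction, on two 10 mm posts at its ends. Point: middle of the bar, 38 mm above the cover's top, 195 mm in front of the hinge axis and 44 mm above it when shut; turns with the cover. Bar free to turn between the finger pads.
- pointer (a joint): Angle to which the pointer arm is set, rad, on the same axis and scale as the cover's angle (0 = level). The cover lines up with the pointer when both angles are equal. Set between 0.35 and 0.75; it stays by friction (0.6 N m) and is not to be touched.
- pointer_tip (a point): Tip of the pointer, a slim aluminium arm 198 mm long and 8 mm high that turns about the hinge axis 122 mm to the chamber's +y, just outside the cover's edge and inside the quadrant. Its x axis runs from the tip to the hinge axis, its y is the hinge axis.
- specimen: Mounted metal specimen: black cylinder 30 mm in diameter, 25 mm high, small steel inset in its top face, 50 g (+-30%), loose, standing on the cover. Origin: centre of its underside, z up.
- rack: Aluminium specimen rack, block 180 (x) x 70 (y) x 18 mm fixed to the bench, with a row of three places 55 mm apart along its x. Two hold the same kind of specimen (fixed, tops 37 mm above the bench); the place at the +x end is an empty round recess. Stands left or right of the chamber. Origin: centre of its underside.
- recess (a point): Centre of the floor of the rack's empty recess: 35 mm in diameter, 6 mm deep, floor 12 mm above the bench; at x = +55 mm in the rack's frame.
- power_supply: White power supply box fixed to the bench, 120 x 140 x 87 mm high, on the side of the chamber where the rack is not. Origin: centre of its underside.
- eyepiece: Spare microscope eyepiece, black, loose, standing in front of the chamber: up to 36 mm in diameter, 56 mm high. Origin: centre of its underside. Bystander.
- suspension: White bottle with a grey cap, loose, standing at the far right of the chamber (-y): 54 mm in diameter, 130 mm high. Origin: centre of its underside. Bystander.
Mind the look-alikes: they are no part of the job. What is shaped like the rack but orange or turquoise is not meant.

How it is judged:
By the outcome, as a careful person would: the job done as asked, in the order asked, and still so for the second after the job is handed in, while the arm keeps its last pose, push and grip.
It also fails if it takes over 64 s, if anything falls off the work surface, if the arm or the gripper's body presses on something with over 40 N, if the wrist force passes 120 N, or if a joint passes its speed limit or range.

## Robot

A 7-joint arm with a two-finger parallel gripper is mounted at the origin on the work surface. World frame = base frame: x ahead of the robot, y to its left, z up, the work surface at z = 0. Lengths are in m, angles in rad, forces in N, time in s.
With the tool pointing down it reaches from about 0.35 to 0.9 m from the base axis. Payload 8.1 kg.
Tool frame: the origin (TCP) lies midway between the tips of the shut fingers; the grasp point (between the pads) lies 19 mm behind it; z points along the fingers, y is the line along which they close (so a half turn about z gives the same grasp; the last joint's range is limited). The gripper opens to 92 mm and grips with 3 to 60 N. Pads are 19 mm wide; open, the fingers measure 130 mm over their backs; the gripper's body (75 mm by 190 mm) begins 47 mm behind the grasp point.
Start: joints at [-1.402, 0.434, 0.025, 1.573, -0.012, 1.134, -0.075], TCP at [0.168, 0.602, 0.203] pointing down, gripper open.
Joint ranges: [-2.62, 2.62], [-0.44, 2.09], [-1.27, 1.32], [0.08, 2.57], [-1.32, 4.46], [0.12, 2], [-2.74, 2.74]. Speed limits (rad/s): [2.22, 2.22, 3.01, 3.01, 3.14, 3.14, 3.14].

## Interface

Orientations are given as a unit quaternion [w, x, y, z].
In Python, from bench import manip, effector, solver, readout, vision, finish_job, models gives the robot as it stands. The module is installed in compiled form; this text tells all that it offers. Calls block until the motion is done:
- manip.reach(position, orientation): joint-space move of the TCP to a pose.
- manip.move_l(position, v=0.15, rotation=None, force_limit=None): straight line of the TCP; rotation=None keeps the orientation; v is the mean speed in m/s. With force_limit (N) it stops when the force on the tool has changed by that much, and returns True; else False.
- manip.goto_joints(angles): joint-space move.
- effector.gripper_to(opening, strength=None): opening from 0.0 (shut) to 1.0 (fully open); strength is the grip in N (None keeps the last); returns when the fingers have stopped.
- manip.wait(seconds).
- solver.ik(position, orientation): joint angles nearest the present ones, or None.
- readout.state(): the state.
- vision.get_image(name): name is "scene" or "top"; returns the picture (384x512x3 uint8, blue, green, red); there is no depth.
- vision.get_calibration(name): a dict with "K" (3x3 intrinsics, pixels), "camera_from_world" (4x4, takes a point from world to camera coordinates). Camera axes: x right, y down, z forward; pixel columns grow to the right and rows downward; lengths in m; the calibration is good to about 2 mm. A picture is of the moment at which its call begins. get_calibration takes no time and is no camera call.
A pose or a line that the arm cannot do raises manip.IKError and nothing moves.
- finish_job(): hands the job in; it is judged then, once.
Trained networks look in the newest picture that a camera, given by its name, has taken for a name from the list of things; names that differ only in an ending like _2 or _b are one class to them, and where a whole thing is asked for, a point or a joint stands for the part that bears it (a point fixed in the world has none). Each returns a list of dicts, best first, with "conf" (0 to 1); they miss things now and then, are a little off and sometimes report something else, mostly with a low value. They report only what shows in the picture. A call takes as long as a camera call. They do not tell look-alikes from the thing itself.
- models.look_for(camera, name): "at" ([x, y, z] in m, in the coordinates of the camera as it stood for that picture, good to about 4 mm: the middle of the surface that is visible of it).
- models.tip_of(camera, name): "at" ([x, y, z] in m, in the coordinates of the camera as it stood for that picture, good to about 4 mm: a listed point, or the origin of a listed thing).
The state is a dict: "time": time; "joint_pos": joint angles; "qd": joint speeds; "effort": joint torques, N m; "tool_pos": TCP position; "eef_rot": TCP orientation; "wrist_force": force on the tool from outside, world axes, zero at the start; "wrist_torque": the same for the moment, N m; "width": opening from 0.0 (shut) to 1.0 (fully open); "gripper_force": force on a finger pad.
Only numpy, scipy, OpenCV 4.12 (cv2) and the standard library are available. Lean on these libraries where they do the work, as an engineer would, in place of code of your own. Each camera call takes 0.05 s, during which the arm holds its last target. There are 200 camera calls.

## Working session

There is one attempt and no reset: what is moved stays moved. The work goes in short steps, each a Python script; the robot and the scene stay as the last script left them, time stands still between calls to the robot, and variables do not carry over. Pictures are saved under pics/ and viewed, at most 10 in all, crops included, and the job is handed in when it is done.

```bash
mkdir -p pics; cat > h.py <<'E'
import numpy as np, cv2
from bench import manip, effector, solver, readout, vision, finish_job, models
def w(cam,p):
    T=vision.get_calibration(cam)["camera_from_world"]; return (np.linalg.inv(T)@np.r_[p,1])[:3]
def px(cam,P):
    c=vision.get_calibration(cam); q=np.array(c["K"])@(np.array(c["camera_from_world"])@np.r_[P,1])[:3]; return q[:2]/q[2]
def find(cam,name,f="tip_of"):
    return [(round(d["conf"],2),w(cam,d["at"]).round(4)) for d in getattr(models,f)(cam,name)]
E
python3 - <<'E'
from h import *
for c in("scene","top"):
    cv2.imwrite(f"pics/{c}0.png",vision.get_image(c))
    print(c,vision.get_calibration(c))
    for n in("chamber","cover_corner","cover_hinge","handle_mid","pointer_tip","specimen","rack","recess","power_supply","eyepiece","suspension"):
        print(n,[(a,b.tolist(),px(c,b).round().tolist()) for a,b in find(c,n)[:4]])
s=readout.state();print(s)
E
```

```text
scene {'K': array([[461.18281249,   0.        , 255.31592369],
       [  0.        , 461.18281249, 189.64389158],
       [  0.        ,   0.        ,   1.        ]]), 'camera_from_world': array([[ 0.41635855,  0.90911054, -0.01279016, -0.12756925],
       [ 0.77160868, -0.36075557, -0.52390406, -0.37492788],
       [-0.48090082,  0.20826293, -0.85168125,  1.67655699],
       [ 0.        ,  0.        ,  0.        ,  1.        ]])}
chamber [(0.73, [0.5052, 0.123, 0.246], [326.0, 131.0]), (0.7, [0.5852, 0.0188, 0.0019], [299.0, 212.0]), (0.23, [0.5553, -0.3406, 0.0111], [184.0, 249.0])]
cover_corner [(0.72, [0.4617, 0.098, 0.1187], [306.0, 151.0]), (0.23, [0.4754, 0.3407, 0.0017], [371.0, 150.0])]
cover_hinge [(0.76, [0.6827, 0.0374, 0.1142], [325.0, 218.0]), (0.2, [0.589, 0.0184, 0.0032], [300.0, 213.0])]
handle_mid [(0.75, [0.4905, -0.0051, 0.1637], [280.0, 161.0])]
pointer_tip [(0.7, [0.6375, -0.0272, 0.1162], [296.0, 214.0]), (0.52, [0.5059, 0.1205, 0.2449], [325.0, 132.0]), (0.26, [0.4716, 0.3344, 0.0037], [369.0, 149.0])]
specimen [(0.44, [0.6353, -0.0263, 0.1203], [296.0, 212.0])
[... 2162 characters left out ...]
0160377,  0.43450503,  0.02499268,  1.57320405, -0.0115816 ,
        1.1339905 , -0.07507797]), 'qd': array([-8.77195229e-04,  6.21186252e-05,  1.15514331e-03,  4.44911936e-04,
       -6.37291600e-04, -4.79465669e-04, -1.46969909e-03]), 'effort': array([ 9.26427310e-04, -6.67704320e+01,  9.84764546e-01, -3.14829719e+01,
       -6.07308000e-02,  3.32028070e-02,  3.77964216e-05]), 'tool_pos': array([0.16781887, 0.60206406, 0.20283707]), 'eef_rot': array([1.40035514e-05, 1.35502396e-01, 9.90777018e-01, 1.82679465e-05]), 'wrist_force': array([-0.49200034,  0.11397895,  0.52723008]), 'wrist_torque': array([ 0.02061333, -0.02700822, -0.04032191]), 'gripper_force': 0.0, 'width': 0.9998980277917983}
```

View images.

```bash
python3 - <<'E'
import cv2,numpy as np
t=cv2.imread("pics/top0.png"); s=cv2.imread("pics/scene0.png")
cv2.imwrite("pics/a.png",cv2.resize(t[120:300,100:440],None,fx=2.35,fy=2.35,interpolation=3))
cv2.imwrite("pics/b.png",cv2.resize(s[90:310,80:400],None,fx=2.5,fy=2.5,interpolation=3))
E
```

```text
(no output)
```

View pics/a.png

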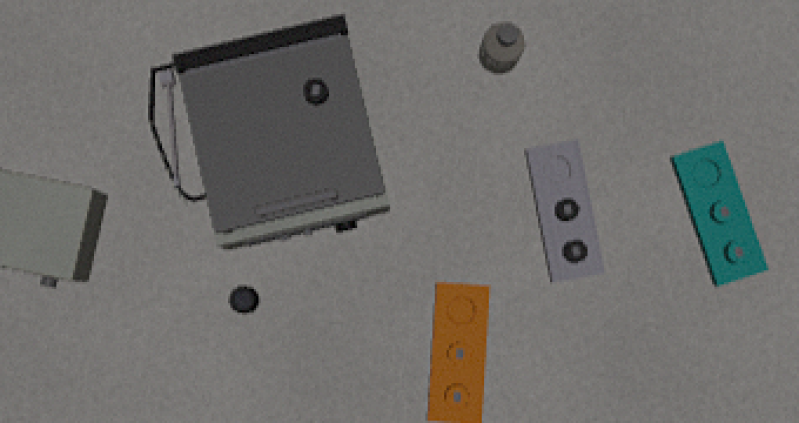

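View pics/b.png

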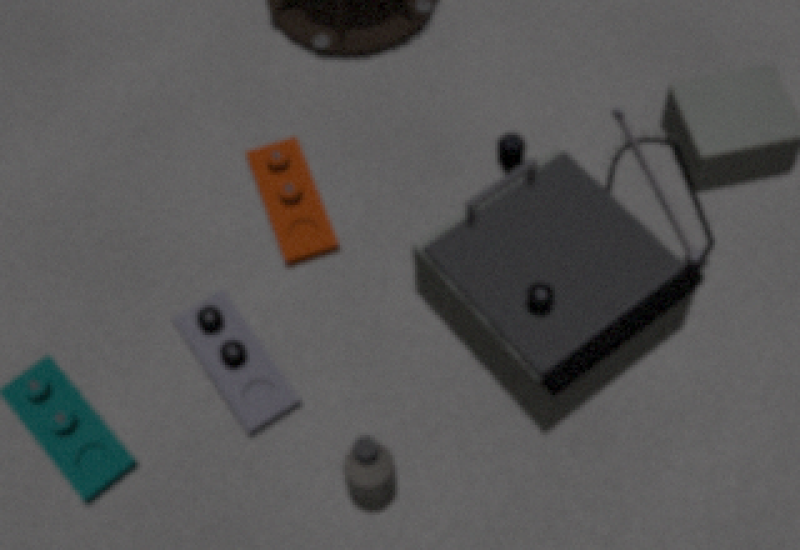

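Top crop: the specimen is at about (315,90), i.e. pixel (234,158), and the handle bar is near (298,203). There are three rack-like things: orange at crop (460,350), turquoise at (718,212) and grey aluminium at (565,210). The grey one fits the description: aluminium, black specimens, beside the chamber and opposite the power supply. Its empty recess is at crop (561,165), i.e. pixel (339,190), and this crop confirms it. Next I fit the poses.

```bash
cat >> h.py <<'E'
from scipy.spatial.transform import Rotation as R
import json
def quat(phi):
    y=np.array([np.cos(phi),np.sin(phi),0]); z=np.array([0,0,-1.]); 
    q=R.from_matrix(np.c_[np.cross(y,z),y,z]).as_quat(); return np.r_[q[3],q[:3]]
def rz(a): return np.array([[np.cos(a),-np.sin(a)],[np.sin(a),np.cos(a)]])
E
python3 - <<'E'
from h import *
from scipy.optimize import least_squares
near={"chamber":(.584,.018,0),"cover_corner":(.461,.098,.117),"cover_hinge":(.679,.038,.114),"handle_mid":(.491,-.003,.16),"pointer_tip":(.504,.123,.24),"specimen":(.632,-.025,.122),"rack":(.495,-.347,0),"recess":(.547,-.339,.012)}
obs={n:[] for n in near}
for k in range(3):
  for c in("scene","top"):
    vision.get_image(c)
    for n in near:
        for a,b in find(c,n):
            if np.linalg.norm(b-near[n])<.03: obs[n].append(b);break
m={n:np.mean(v,0) for n,v in obs.items()}
for n in m: print(n,len(obs[n]),m[n].round(4),np.std(obs[n],0).round(4))
loc={"chamber":(0,0),"cover_corner":(-.105,.108),"cover_hinge":(.1,0),"handle_mid":(-.095,0)}
def res(p):
    r=[p[:2]+rz(p[2])@np.array(l)-m[n][:2] for n,l in loc.items()]
    t=np.array([.1-.198*np.cos(p[3]),.122]); r.append(p[:2]+rz(p[2])@t-m["pointer_tip"][:2]); r.append([.116+.198*np.sin(p[3])-m["pointer_tip"][2]])
    return np.concatenate(r)
f=least_squares(res,[.584,.018,.2,.6]); print(f.x.round(4),f.fun.round(4))
d=m["recess"]-m["rack"]; print("rackyaw",np.arctan2(d[1],d[0]))
x,y,a,th=f.x
H=np.array([x,y])+rz(a)@[.1,0]
def L(u,v,z): return np.r_[H+rz(a)@[u,v],z]
for c in("scene","top"):
    im=cv2.imread(f"pics/{c}0.png"); S=3
    pts={"tip":L(-.198*np.cos(th),.122,.116+.198*np.sin(th)),"piv":L(0,.122,.116),"c1":L(-.205,.108,.122),"c2":L(-.205,-.108,.122),"c3":L(0,-.108,.122),"h1":L(-.195,.045,.16),"h2":L(-.195,-.045,.16),"s":np.r_[m["specimen"][:2],.147]}
    im2=cv2.resize(im[110:250,150:410] if c=="scene" else im[120:240,150:360],None,fx=S,fy=S,interpolation=3); o=np.array([150,110] if c=="scene" else [150,120])
    im2=cv2.convertScaleAbs(im2,alpha=1.7)
    r=np.r_[m["recess"][:2],.018]; pts["r"]=r
    if c=="top":
        e=cv2.resize(im[170:230,300:380],None,fx=S,fy=S,interpolation=3)
    for n,P in pts.items(): q=((px(c,P)-o+.5)*S).astype(int); cv2.drawMarker(im2,tuple(map(int,q)),(0,0,255),0,8,1)
    cv2.imwrite(f"pics/ov_{c}.png",im2)
a_=cv2.imread("pics/ov_scene.png");b_=cv2.imread("pics/ov_top.png")
json.dump(dict(p=f.x.tolist(),rec=m["recess"].tolist(),rack=m["rack"].tolist(),sp=m["specimen"].tolist()),open("m.json","w"))
for phi in(np.pi/2+a,-np.pi/2+a,a,a+np.pi):
    print(phi,solver.ik([m["specimen"][0],m["specimen"][1],.3],quat(phi)))
E
```

```text
chamber 6 [ 5.838e-01  1.810e-02 -5.000e-04] [0.004  0.002  0.0045]
cover_corner 5 [0.4584 0.0964 0.1151] [0.001  0.0013 0.0016]
cover_hinge 6 [0.6815 0.0389 0.1141] [0.0023 0.0008 0.001 ]
handle_mid 6 [ 0.4929 -0.003   0.1594] [0.0012 0.0029 0.0053]
pointer_tip 5 [0.5023 0.1225 0.2414] [0.0039 0.0013 0.0052]
specimen 6 [ 0.6336 -0.0259  0.1204] [0.0037 0.0011 0.0029]
rack 5 [ 0.4959 -0.3475 -0.0041] [0.0018 0.0036 0.0015]
recess 6 [ 0.553  -0.3393  0.0102] [0.0011 0.0023 0.0017]
[0.5844 0.0169 0.2333 0.6787] [ 0.0006 -0.0012 -0.0011  0.0014  0.0002  0.0012 -0.0009 -0.002   0.0013
  0.0006 -0.0011]
rackyaw 0.14327758094149476
1.8040926907652022 [-0.44668725  0.42825001  0.62232557  1.4318972  -0.25010158  1.36103603
  1.98877387]
-1.337499962824591 [-0.60970584  0.49430093  0.91921022  1.44517901 -0.39319563  1.39473657
 -1.01783471]
0.2332963639703056 [-0.57389677  0.47453467  0.84812684  1.44238988 -0.35627657  1.38389772
  0.51818839]
3.3748890175600987 [-0.7080764   0.58167514  1.15502916  1.45241165 -0.53098064  1.44882395
 -2.46036092]
```

View pics/ov_scene.png

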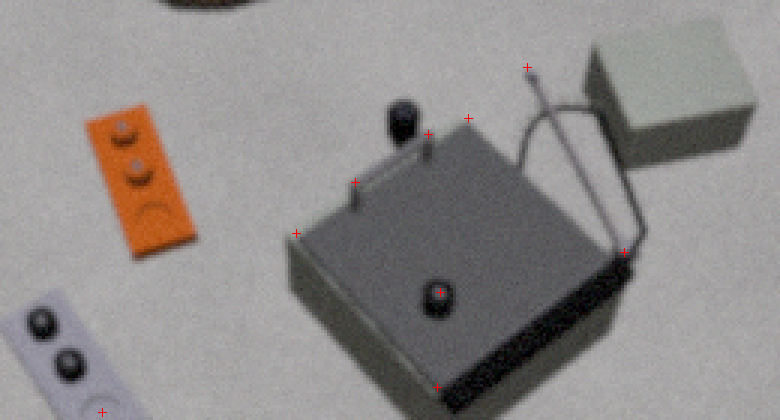

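View pics/ov_top.png

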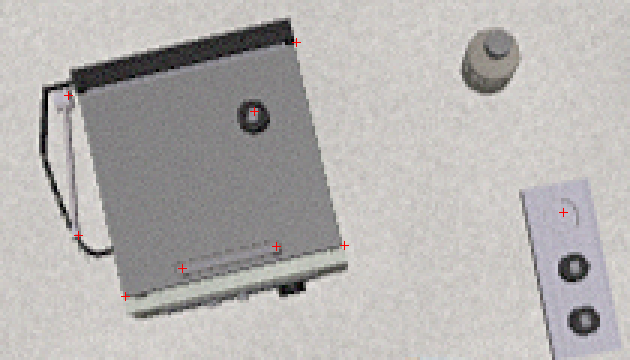

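Both overlays agree to about 1–2 px. The specimen is at top-crop (254,117), and the recess marker at (563,212) sits on the arc of the grey rack. Next is the pick, squeezing the specimen in two directions so it is centred in the grip.

```bash
cat > pick.py <<'E'
from h import *
m=json.load(open("m.json"))
# recess from the two fixed specimens (dark blobs, top view) as a cross-check
im=cv2.cvtColor(cv2.imread("pics/top0.png"),cv2.COLOR_BGR2GRAY); c=vision.get_calibration("top")
T=np.array(c["camera_from_world"]);K=np.array(c["K"])
def ray(u,z):
    d=T[:3,:3].T@np.linalg.solve(K,[*u,1]); o=-T[:3,:3].T@T[:3,3]; return (o+d*(z-o[2])/d[2])[:2]
sub=im[200:235,325:365]; n,lab,st,ce=cv2.connectedComponentsWithStats((sub<65).astype(np.uint8))
B=[(ce[i]+[325,200],st[i,4]) for i in range(1,n) if st[i,4]>30]; print(B,np.median(sub))
P=sorted([ray(b[0],.028) for b in B],key=lambda p:-p[0])
if len(P)==2: print("recess by blobs",2*P[0]-P[1],"step",np.linalg.norm(P[0]-P[1]),"yaw",np.arctan2(*(P[0]-P[1])[::-1]))
sp=np.array(m["sp"]); a=m["p"][2]; ry=.16
p=readout.state()["tool_pos"]; 
manip.move_l([p[0],p[1],.42],v=.2)
manip.reach([sp[0],sp[1],.32],quat(a))
effector.gripper_to(.6,10)
manip.move_l([sp[0],sp[1],.20],v=.2)
print(manip.move_l([sp[0],sp[1],.1315],v=.06,force_limit=8),readout.state()["tool_pos"])
effector.gripper_to(0,4); s=readout.state(); print(s["width"]*92,s["gripper_force"])
effector.gripper_to(.6,10)
manip.move_l([sp[0],sp[1],.165],v=.1)
manip.move_l([sp[0],sp[1],.17],v=.05,rotation=quat(ry-np.pi/2))
print(manip.move_l([sp[0],sp[1],.1305],v=.05,force_limit=8),readout.state()["tool_pos"])
effector.gripper_to(0,15); s=readout.state(); print(s["width"]*92,s["gripper_force"],s["time"])
manip.move_l([sp[0],sp[1],.30],v=.15)
s=readout.state(); print(s["width"]*92,s["wrist_force"],s["tool_pos"],s["time"])
E
python3 pick.py
```

```text
[(array([340.5625  , 209.109375]), np.int32(64)), (array([344.04347826, 226.47826087]), np.int32(69))] 110.0
recess by blobs [ 0.54710891 -0.33686361] step 0.05414254923084487 yaw 0.18777963696992117
False [ 0.63382597 -0.02603285  0.13190179]
0.22177666210644845 0.0
False [ 0.63376476 -0.02608207  0.13080009]
0.631047572569805 0.0 16.8917
0.6550696568510246 [-0.11648824  0.05669985  0.72050093] [ 0.63319162 -0.02562859  0.29902957] 18.175
```

```bash
python3 - <<'E'
from h import *
i=vision.get_image("scene"); print(find("scene","specimen"))
j=vision.get_image("top"); print(find("top","specimen"))
cv2.imwrite("pics/c.png",cv2.convertScaleAbs(np.vstack([cv2.resize(i[120:260,220:400],(540,420)*1,interpolation=3)[:300],cv2.resize(j[120:240,150:366],(540,300),interpolation=3)]),alpha=1.7))
E
```

```text
[(0.5, array([ 0.6381, -0.0243,  0.1201]))]
[(0.47, array([ 0.6321, -0.0229,  0.1228])), (0.41, array([0.457 , 0.0962, 0.1163]))]
```

View pics/c.png

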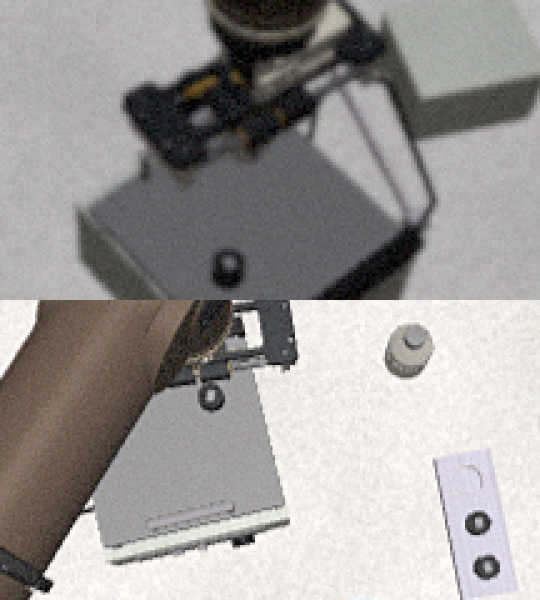

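The specimen still stands at about the same spot, scene crop (228,268) and top crop (210,397), so the fingers closed without touching it. I'll check the tool against the picture.

```bash
python3 - <<'E'
from h import *
s=readout.state(); p=s["tool_pos"]; print(s["eef_rot"],s["width"],s["joint_pos"].round(3))
O=[]
for c,(x,y) in(("scene",(230,90)),("top",(180,80))):
    i=vision.get_image(c); S=5
    e=cv2.convertScaleAbs(cv2.resize(i[y:y+115,x:x+150],None,fx=S,fy=S,interpolation=3),alpha=1.7)
    for P,k in((p,(0,0,255)),(p+[0,0,.019],(0,255,0)),([.635,-.0245,.147],(255,0,0)),([.635,-.0245,.122],(255,0,0))):
        q=((px(c,P)-[x,y]+.5)*S).astype(int); cv2.drawMarker(e,tuple(map(int,q)),k,0,14,1); print(c,px(c,P))
    O.append(cv2.resize(e,None,fx=.52*1.0,fy=.52))
cv2.imwrite("pics/d.png",np.vstack([cv2.resize(o,(390,299)) for o in O]))
E
```

```text
[ 3.08541427e-05  9.96804632e-01  7.98762888e-02 -5.49868352e-04] 0.003945274958395414 [-0.74   0.635  1.262  1.455 -0.602  1.485 -0.898]
scene [300.46857921 175.64870031]
scene [301.03322994 171.25153769]
scene [297.18859883 207.0627697 ]
scene [296.59907059 211.55461476]
top [230.79549217 145.68392268]
top [230.29745338 144.12944875]
top [233.85866808 156.0638953 ]
top [234.3715012  157.65033463]
```

View pics/d.png

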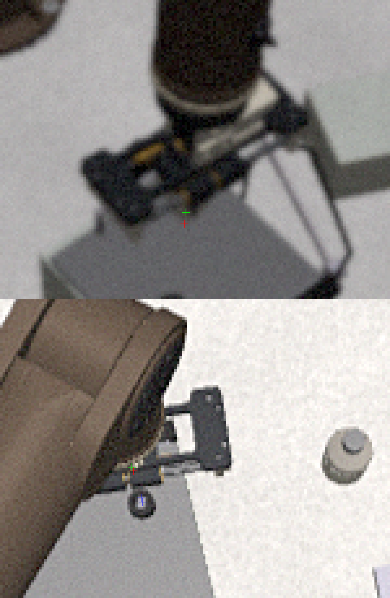

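In the scene view the visible fingertips end at about (187,208), 12–15 px above the reported TCP marker at (185,222). The real tips may be shorter than the TCP suggests, so I'll settle it with a light touch on the cover.

```bash
python3 - <<'E'
from h import *
manip.move_l([.60,.035,.15],v=.3)
print(manip.move_l([.60,.035,.100],v=.05,force_limit=4)); s=readout.state(); print(s["tool_pos"],s["wrist_force"],s["time"])
manip.move_l([.60,.035,.15],v=.15)
i=vision.get_image("scene"); print(find("scene","specimen")); print(readout.state()["time"])
E
```

```text
False
[0.60020846 0.03491841 0.10030565] [ 0.98697612 -0.05507185 -0.74826417] 20.325
[(0.46, array([ 0.6359, -0.0259,  0.1201]))]
20.9083
```

```bash
python3 - <<'E'
from h import *
manip.move_l([.60,.035,.103],v=.2)
print(manip.move_l([.60,.035,.070],v=.03,force_limit=4)); s=readout.state(); print(s["tool_pos"],s["wrist_force"],s["time"])
j=vision.get_image("scene")
manip.move_l([.60,.035,.16],v=.3)
cv2.imwrite("pics/e.png",cv2.convertScaleAbs(cv2.resize(j[100:240,220:400],None,fx=4,fy=4,interpolation=3),alpha=1.7)); print(px("scene",s["tool_pos"]))
E
```

```text
True
[0.60040194 0.03510589 0.09834055] [-1.38840448  0.66198915  6.04841566] 21.725
[309.14740848 198.14105847]
```

View pics/e.png

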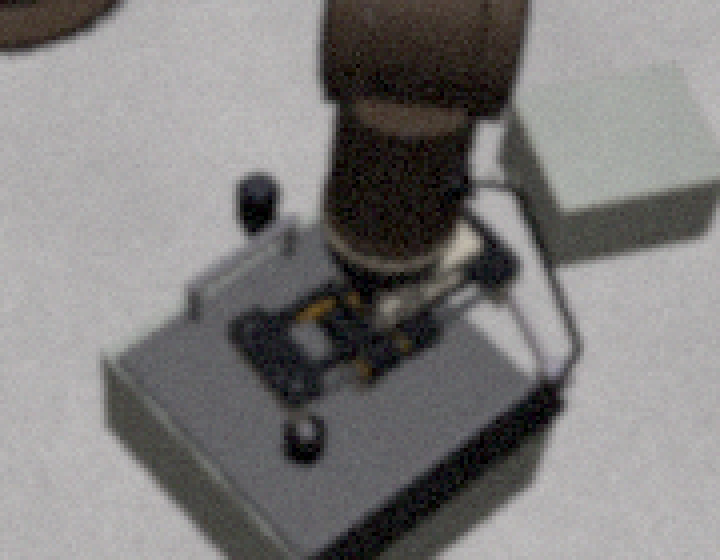

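The contact came at a reported z of 0.0983, but the cover's top is at 0.122. So the fingertips sit about 23.5 mm above the reported TCP, which agrees with the image offset. I'll apply that correction and regrip.

```bash
echo "DZ=-.0235" >> h.py; cat > pick2.py <<'E'
from h import *
m=json.load(open("m.json")); a=m["p"][2]; x,y=.6345,-.0255; ry=.17
effector.gripper_to(.6,10)
manip.move_l([x,y,.18+DZ],v=.2,rotation=quat(a))
print(manip.move_l([x,y,.131+DZ],v=.08,force_limit=8))
effector.gripper_to(0,5); s=readout.state(); print(s["width"]*92,s["gripper_force"],s["time"])
effector.gripper_to(.6,10)
manip.move_l([x,y,.165+DZ],v=.1)
manip.move_l([x,y,.166+DZ],v=.02,rotation=quat(ry-np.pi/2))
print(manip.move_l([x,y,.1305+DZ],v=.08,force_limit=8))
effector.gripper_to(0,15); s=readout.state(); print(s["width"]*92,s["gripper_force"],s["time"],s["tool_pos"])
if s["width"]*92>15: manip.move_l([x,y,.24+DZ],v=.15)
s=readout.state(); print(s["width"]*92,s["wrist_force"],s["tool_pos"],s["time"])
E
python3 pick2.py
```

```text
False
29.901850868536673 5.000696629285812 26.2167
False
29.62449785617938 15.00005230307579 30.25 [ 0.63466825 -0.02555187  0.10726539]
29.28068656113607 [-0.94745453  0.35556132 -0.59105417] [ 0.63401562 -0.02508489  0.21554751] 31.1333
```

```bash
cat > place.py <<'E'
from h import *
im=cv2.cvtColor(cv2.imread("pics/top0.png"),cv2.COLOR_BGR2GRAY); c=vision.get_calibration("top")
T=np.array(c["camera_from_world"]);K=np.array(c["K"])
def ray(u,z):
    d=T[:3,:3].T@np.linalg.solve(K,[*u,1]); o=-T[:3,:3].T@T[:3,3]; return (o+d*(z-o[2])/d[2])[:2]
sub=im[145:172,220:250]; n,lab,st,ce=cv2.connectedComponentsWithStats((sub<50).astype(np.uint8)); k=1+np.argmax(st[1:,4])
b=ray(ce[k]+[220,145],.138); bias=np.array([.6345,-.0255])-b; print("blob",b,st[k,4],"bias",bias)
blob=np.array([.5471,-.3369])+(bias if np.hypot(*bias)<.008 else 0)
r=(blob+np.array([.553,-.3393])+np.array([.5501,-.3382]))/3; print(blob,r)
manip.move_l([r[0],r[1],.19],v=.25)
manip.move_l([r[0],r[1],.045+DZ],v=.15)
for k,(dx,dy) in enumerate([(0,0),(-.002,0),(.002,0),(0,-.002),(0,.002),(-.003,.003),(-.003,-.003),(.003,.003),(.003,-.003)]):
    q=r+[dx,dy]
    if k: manip.move_l([q[0],q[1],.029+DZ],v=.05)
    hit=manip.move_l([q[0],q[1],.018+DZ],v=.03,force_limit=4); s=readout.state(); z=s["tool_pos"][2]-DZ
    print(k,hit,z,s["wrist_force"].round(1),s["width"]*92,s["time"])
    if z<.0228 or s["time"]>42: break
E
python3 place.py
```

```text
blob [ 0.62835474 -0.0243086 ] 80 bias [ 0.00614526 -0.0011914 ]
[ 0.55324526 -0.3380914 ] [ 0.55211509 -0.33853047]
0 True 0.02500128431907612 [-0.5 -1.4 -2.6] 29.45278187817379 34.5
1 True 0.020028014850761715 [ 1.3 -0.3  1.6] 29.594416501463815 35.0917
```

It seated at tip z = 0.020, as expected for full depth. Release, retreat and look.

```bash
python3 - <<'E'
from h import *
s=readout.state(); p=s["tool_pos"]
effector.gripper_to(.5,10)
manip.move_l([p[0],p[1],.12],v=.15)
m=json.load(open("m.json")); x,y,a,th=m["p"]
# to above the handle
H=np.array([x,y])+rz(a)@[.1,0]; b=H+rz(a)@[-.195,0]
for phi in (a,a+np.pi): print(solver.ik([*b,.25],quat(phi)))
manip.move_l([p[0],p[1],.2],v=.25)
manip.move_l([*b,.215],v=.25,rotation=quat(a))
print(b,readout.state()["time"],readout.state()["tool_pos"])
i=vision.get_image("scene"); print(find("scene","specimen")); j=vision.get_image("top"); print(find("top","specimen"))
O=[cv2.resize(i[190:270,140:240],(480,300),interpolation=3),cv2.resize(j[170:240,290:402],(480,300),interpolation=3)]
cv2.imwrite("pics/f.png",cv2.convertScaleAbs(np.vstack(O),alpha=1.7))
cv2.imwrite("pics/f_full.png",i)
E
```

```text
[-0.87027007  0.22287904  0.9522505   1.86806412 -0.19857203  1.15030205
  0.38535502]
[-1.01095353  0.28622935  1.17557866  1.87441551 -0.28697364  1.16957562
 -2.64389499]
[ 0.49199662 -0.0050192 ] 38.8417 [ 0.49207841 -0.00613194  0.21495032]
[(0.65, array([ 0.5538, -0.3382,  0.0068])), (0.35, array([ 0.553 , -0.3406,  0.009 ]))]
[(0.41, array([ 0.5503, -0.3359,  0.0094]))]
```

View pics/f.png

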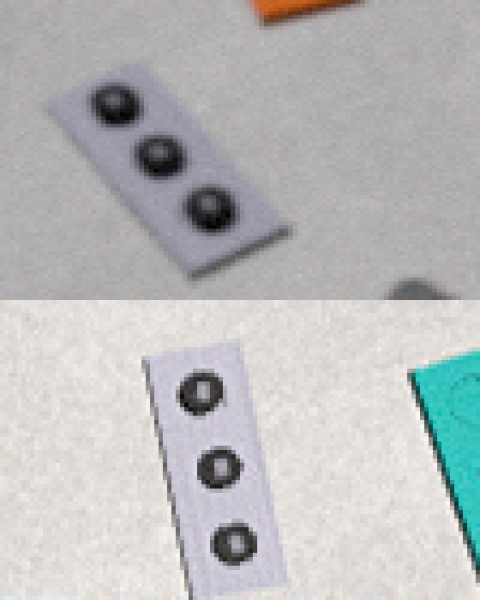

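The specimen stands in line with its two neighbours, fully down in the grey rack's end place, at scene crop (210,208) and top crop (201,393). Now the handle.

```bash
cat > lift.py <<'E'
from h import *
m=json.load(open("m.json")); x,y,a,th=m["p"]
H=np.array([x,y])+rz(a)@[.1,0]; b=H+rz(a)@[-.195,0]; Q=quat(a)
manip.move_l([*b,.15],v=.2)
print(manip.move_l([*b,.141+DZ],v=.06,force_limit=10))
effector.gripper_to(0,45); s=readout.state(); print(s["width"]*92,s["gripper_force"],s["wrist_force"],s["time"],s["tool_pos"])
assert 8<s["width"]*92<16
def off(t): return np.r_[rz(a)@[-.195*np.cos(t)+.044*np.sin(t),0],.195*np.sin(t)+.044*np.cos(t)]
anchor=np.r_[b,.141+DZ]-off(0); json.dump(anchor.tolist(),open("anchor.json","w"))
for t in np.linspace(0,.62,7)[1:]:
    manip.move_l(anchor+off(t),v=.09)
s=readout.state(); print(s["width"]*92,s["wrist_force"],s["time"],s["tool_pos"],anchor+off(.62))
for c in("scene","top"):
    i=vision.get_image(c); cv2.imwrite(f"pics/g_{c}.png",i)
    for n in("cover_corner","pointer_tip","handle_mid"): print(c,n,find(c,n)[:3])
E
python3 lift.py
```

```text
False
10.97142814930752 44.99763250350952 [0.16296006 0.47518401 1.36564951] 40.8667 [ 0.49210646 -0.00497669  0.11756648]
10.7427749610164 [-20.63441852  -0.82880127   5.14181615] 43.1667 [0.54812347 0.00886644 0.22222046] [0.55218008 0.00928178 0.22261251]
scene cover_corner [(0.69, array([0.4731, 0.3401, 0.0025])), (0.68, array([0.4934, 0.1072, 0.2321]))]
scene pointer_tip [(0.69, array([0.5084, 0.1213, 0.2482]))]
scene handle_mid [(0.72, array([0.5482, 0.0065, 0.2652]))]
top cover_corner []
top pointer_tip []
top handle_mid [(0.7, array([0.5479, 0.01  , 0.2551]))]
```

The bar is gripped (about 11 mm) and the cover is at about 0.62 by the arm's motion. I'll compare cover and pointer in the picture before the last correction.

```bash
cat > ov.py <<'E'
from h import *
import sys
def ov(src,out,ths,ps):
    x,y,a,_=json.load(open("m.json"))["p"]; H=np.array([x,y])+rz(a)@[.1,0]
    def L(t,u,v,n=0): return np.r_[H+rz(a)@[u*np.cos(t)+n*np.sin(t),v],.116-u*np.sin(t)+n*np.cos(t)]
    i=cv2.imread(src); X,Y,S=275,95,6
    e=cv2.convertScaleAbs(cv2.resize(i[Y:Y+100,X:X+130],None,fx=S,fy=S,interpolation=3),alpha=1.8)
    f=lambda P:tuple(int(v) for v in (px("scene",P)+[.7,2]-[X,Y]+.5)*S)
    for t in ths: cv2.drawMarker(e,f(L(t,-.205,.108,.006)),(0,0,255),0,10,1); print("cov",t,f(L(t,-.205,.108,.006)))
    for t in ps: cv2.drawMarker(e,f(L(t,-.198,.122)),(0,255,0),0,10,1); print("ptr",t,f(L(t,-.198,.122)))
    cv2.drawMarker(e,f(L(0,0,.122)),(255,0,0),0,10,1); print("piv",f(L(0,0,.122)),"cov-hinge",f(L(.6,0,.108,.006)))
    cv2.imwrite(out,e)
ov("pics/g_scene.png","pics/h.png",(.57,.62,.67),(.58,.63,.68))
E
python3 ov.py
```

```text
cov 0.57 (262, 243)
cov 0.62 (273, 240)
cov 0.67 (284, 238)
ptr 0.58 (289, 243)
ptr 0.63 (299, 240)
ptr 0.68 (310, 237)
piv (502, 606) cov-hinge (487, 622)
```

View pics/h.png

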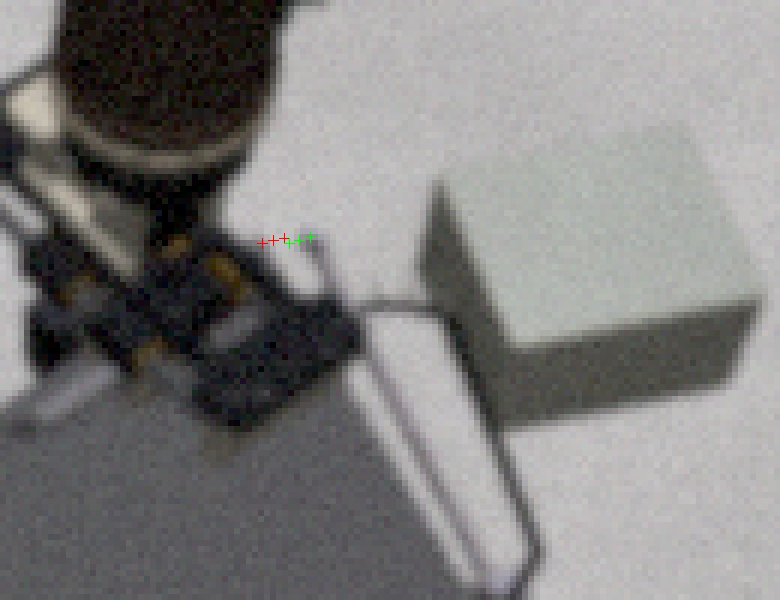

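The cover's corner is hidden by the gripper, but its +y edge shows from (360,390) to (460,580), and the pointer's tip at (312,238) matches about 0.68. I'll fit both lines to subpixel accuracy, using the shut cover edge in the first picture to remove the calibration bias.

```bash
cat > lines.py <<'E'
from h import *
from scipy.optimize import least_squares
from scipy.ndimage import map_coordinates, gaussian_filter
x,y,a,_=json.load(open("m.json"))["p"]; H=np.array([x,y])+rz(a)@[.1,0]
def L(t,u,v,n=0): return np.r_[H+rz(a)@[u*np.cos(t)+n*np.sin(t),v],.116-u*np.sin(t)+n*np.cos(t)]
off=np.linspace(-6,6,121)
def samp(im,t,us,v,n,dark):
    """perpendicular profiles about the modelled line; returns per-u offset (px, along +normal) of edge / dark line"""
    A=px("scene",L(t,us[0],v,n));B=px("scene",L(t,us[-1],v,n)); d=(B-A)/np.linalg.norm(B-A); nn=np.array([-d[1],d[0]]); nn*=np.sign(nn[0])
    P=np.array([px("scene",L(t,u,v,n)) for u in us])
    pr=np.array([map_coordinates(im,[p[1]+off*nn[1],p[0]+off*nn[0]],order=1) for p in P])
    pr=gaussian_filter(pr,(2,5))
    return P,nn,pr
def meas(im,t,us,v,n,kind):
    P,nn,pr=samp(im,t,us,v,n,kind)
    if kind=="edge": k=np.argmax(np.gradient(pr,axis=1)[:,8:-8],1)+8
    else: k=np.argmin(pr[:,8:-8],1)+8
    o=off[k]; c=np.polyfit(us,o,1); r=abs(o-np.polyval(c,us)); g=r<max(1,2*np.median(r)); return us[g],o[g]
def solve(im,t0,us,v,n,kind,b):
    t=t0
    for _ in range(4):
        us_,o=meas(im,t,us,v,n,kind); A=px("scene",L(t,us[0],v,n));B=px("scene",L(t,us[-1],v,n)); d=(B-A)/np.linalg.norm(B-A); nn=np.array([-d[1],d[0]]); nn*=np.sign(nn[0])
        s=np.array([(px("scene",L(t+.01,u,v,n))-px("scene",L(t,u,v,n)))@nn/.01 for u in us_])
        r=o-b@nn; t+=(s@r)/(s@s)
    return t, (r-s*(s@r)/(s@s)).std(), np.polyfit(us_,r,1).round(2), nn
E
cat > run.py <<'E'
from lines import *
g=lambda i:cv2.cvtColor(i,cv2.COLOR_BGR2GRAY).astype(float)
im0=g(cv2.imread("pics/scene0.png"))
im1=np.mean([g(vision.get_image("scene")) for _ in range(4)],0)
us,o=meas(im0,0,np.linspace(-.19,-.03,40),.108,.006,"edge"); print("bias profile",np.polyfit(us,o,1),o.mean(),o.std())
A=px("scene",L(0,-.19,.108,.006));B=px("scene",L(0,-.03,.108,.006)); d=(B-A)/np.linalg.norm(B-A); n0=np.array([-d[1],d[0]]); n0*=np.sign(n0[0])
us2,o2=None,None
for b in (n0*o.mean(),np.array([.7,2.])):
    for t0 in(.62,.68): print("pointer",solve(im0,t0,np.linspace(-.19,-.05,40),.122,0,"dark",b))
    print("cover",solve(im1,.61,np.linspace(-.105,-.03,30),.108,.006,"edge",b))
print(b,n0,readout.state()["time"])
E
python3 run.py
```

```text
bias profile [ 2.16996951 -0.63880335] -0.8774999999999998 0.15081031131855682
pointer (np.float64(0.683698522690776), np.float64(0.16905577962988083), array([2.08, 0.28]), array([ 0.88818982, -0.4594767 ]))
pointer (np.float64(0.6836840726769183), np.float64(0.1690561321695242), array([2.08, 0.28]), array([ 0.88818626, -0.45948358]))
cover (np.float64(0.5933887272082019), np.float64(0.07275116496608593), array([2.08, 0.16]), array([ 0.86513888, -0.50153237]))
pointer (np.float64(0.6637434159383521), np.float64(0.16499986801336974), array([-1.83, -0.24]), array([ 0.88313502, -0.46911889]))
pointer (np.float64(0.6637102395352947), np.float64(0.16499461966120632), array([-1.83, -0.24]), array([ 0.88312645, -0.46913503]))
cover (np.float64(0.5623286728180303), np.float64(0.10865948121785834), array([-3.91, -0.29]), array([ 0.85732274, -0.51477929]))
[0.7 2. ] [ 0.68998763 -0.72382116] 43.7667
```

```bash
cat > step.py <<'E'
from lines import *
import sys
anchor=np.array(json.load(open("anchor.json")))
def ang():
    p=readout.state()["tool_pos"]-anchor; u=rz(-a)@p[:2]; return np.arctan2(p[2],-u[0])-np.arctan2(.044,.195), np.hypot(u[0],p[2]),u[1]
def go(t,rad):
    f=t+np.arctan2(.044,.195); manip.move_l(anchor+np.r_[rz(a)@[-rad*np.cos(f),0],rad*np.sin(f)],v=.04)
g=lambda i:cv2.cvtColor(i,cv2.COLOR_BGR2GRAY).astype(float)
im0=g(cv2.imread("pics/scene0.png"))
def nrm(P,Q):
    d=(Q-P)/np.linalg.norm(Q-P); n=np.array([-d[1],d[0]]); return n*np.sign(n[0])
def front():
    vs=np.linspace(-.1,.1,40); P=[px("scene",L(0,-.205,v,.006)) for v in vs]; nn=nrm(P[0],P[-1])
    pr=gaussian_filter(np.array([map_coordinates(im0,[p[1]+off*nn[1],p[0]+off*nn[0]],order=1) for p in P]),(1,5))
    G=np.gradient(pr,axis=1)[:,8:-8]; k=np.argmax(abs(G),1)+8; o=off[k]; keep=abs(vs)>.055; o=o[keep]
    return nn,np.median(o),o.std()
us,o=meas(im0,0,np.linspace(-.19,-.03,40),.108,.006,"edge")
n0=nrm(px("scene",L(0,-.19,.108,.006)),px("scene",L(0,-.03,.108,.006))); n1,o1,sd=front()
b=np.linalg.solve([n0,n1],[o.mean(),o1])
def look():
    im1=np.mean([g(vision.get_image("scene")) for _ in range(4)],0); r=[]
    for bb in(n0*o.mean(),b,np.array([.7,2.])): r.append((round(solve(im0,.68,np.linspace(-.19,-.05,40),.122,0,"dark",bb)[0],4),round(solve(im1,ang()[0],np.linspace(-.105,-.03,30),.108,.006,"edge",bb)[0],4)))
    return r
E
python3 - <<'E'
from step import *
print("b",b,n1,o1,sd,"ang",ang(),readout.state()["time"])
t,r,_=ang(); go(t+.04,r); t,r,_=ang(); go(.685,r)
print(ang(),readout.state()["wrist_force"],readout.state()["time"]); print(look())
vision.get_image("top")
for c in("scene","top"):print([(n,find(c,n)[:2]) for n in("handle_mid","cover_corner")])
E
```

```text
b [-0.0811049   1.13500221] [0.55397148 0.83253565] 0.9000000000000004 1.13394591287827 ang (np.float64(0.6019845821125152), np.float64(0.2023358060303703), np.float64(0.000541046995212626)) 43.7667
(np.float64(0.6792020276379147), np.float64(0.20293286558754095), np.float64(0.000573421772721785)) [-7.20177354 -0.0752265  -6.23693281] 44.4083
[(np.float64(0.6837), np.float64(0.6623)), (np.float64(0.6751), np.float64(0.6469)), (np.float64(0.6637), np.float64(0.6274))]
[('handle_mid', []), ('cover_corner', [(0.87, array([0.5011, 0.109 , 0.2453])), (0.23, array([ 0.71  , -0.2683, -0.0021]))])]
[('handle_mid', []), ('cover_corner', [])]
```

```bash
python3 - <<'E'
from step import *
C=[];P=[];Hm=[]
for k in range(14):
    vision.get_image("scene")
    for n,l,ref in(("cover_corner",C,(.50,.108,.245)),("pointer_tip",P,(.505,.122,.242)),("handle_mid",Hm,(.557,.01,.275))):
        if n=="handle_mid" and k>5: continue
        for c,q in find("scene",n):
            if np.linalg.norm(q-ref)<.03: l.append(q);break
for n,l in(("C",C),("P",P),("H",Hm)):
    if not l: continue
    l=np.array(l); u=(l[:,:2]-H)@rz(a)[:,0]; z=l[:,2]-.116; t=np.arctan2(z,-u)
    print(n,len(l),np.median(l,0).round(4),l.std(0).round(4),"theta",t.mean().round(4),np.median(t).round(4),t.std().round(4))
us=np.linspace(-.105,-.03,30)
im1=np.mean([g(vision.get_image("scene")) for _ in range(3)],0)
for bb in(n0*o.mean(),b,np.array([.7,2.])): print([solve(i,.68,us,v,n,k,bb)[0].round(4) for i,v,n,k in((im0,.122,0,"dark"),(im1,.122,0,"dark"),(im1,.108,.006,"edge"))])
print(ang(),readout.state()["time"])
E
```

```text
C 13 [0.5015 0.1085 0.242 ] [0.0021 0.0043 0.0014] theta 0.6695 0.6653 0.0127
P 13 [0.506  0.1228 0.246 ] [0.0011 0.0013 0.0015] theta 0.7073 0.7084 0.0063
H 6 [0.5582 0.0107 0.275 ] [0.0016 0.0007 0.0014] theta 0.8973 0.8967 0.008
[np.float64(0.6953), np.float64(-0.2495), np.float64(0.6635)]
[np.float64(0.6781), np.float64(-0.2658), np.float64(0.6465)]Traceback (most recent call last):
  File "<stdin>", line 15, in <module>
  File "lines.py", line 23, in solve
    s=np.array([(px("scene",L(t+.01,u,v,n))-px("scene",L(t,u,v,n)))@nn/.01 for u in us_])
                                            ~~^^^^^^^^^^^^^^^^^^^^
  File "h.py", line 6, in px
    c=vision.get_calibration(cam); q=np.array(c["K"])@(np.array(c["camera_from_world"])@np.r_[P,1])[:3]; return q[:2]/q[2]
ValueError: time passes only in moves, steps and waits
```

Estimates agree: the cover is at about 0.667, the pointer about 0.03 higher. One correction, then check.

```bash
python3 - <<'E'
from step import *
t,r,_=ang(); go(t+.0285+.006,r); t2=ang()[0]; print("moved",t2-t)
manip.wait(.3)
print(ang(),readout.state()["wrist_force"],readout.state()["width"]*92,readout.state()["time"])
ims=[vision.get_image("scene") for _ in range(3)]; im1=np.mean([g(i) for i in ims],0)
cv2.imwrite("pics/i.png",cv2.convertScaleAbs(cv2.resize(np.mean(ims,0).astype(np.uint8)[95:195,275:405],None,fx=6,fy=6,interpolation=3),alpha=1.8))
us=np.linspace(-.105,-.03,30); bb=n0*o.mean()
print(solve(im0,.68,us,.122,0,"dark",bb)[0],solve(im1,.68,us,.108,.006,"edge",bb)[0])
E
```

```text
moved 0.028964226326819276
(np.float64(0.706730826725543), np.float64(0.20316468318213984), np.float64(0.0005937448322020479)) [-6.86591526  1.00921764 -7.50769813] 10.61211410339659 48.0
0.6953421484769968 0.6856370649540771
```

View pics/i.png

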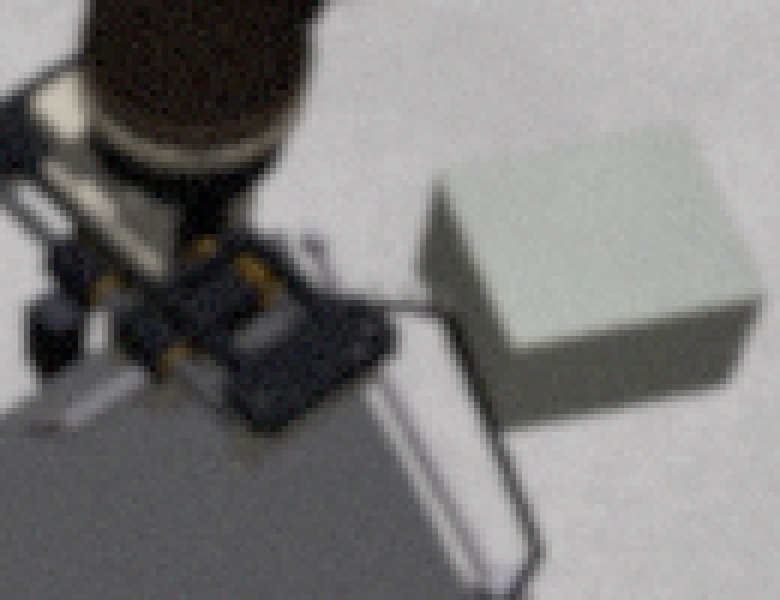

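The cover edge (380,390)–(465,580) runs parallel to the pointer line beside it. The fitted angles are 0.686 for the cover and 0.684–0.695 for the pointer, so they line up. I'll firm the grip against creep and hand in.

```bash
python3 - <<'E'
from step import *
effector.gripper_to(0,58); manip.wait(.3)
im1=np.mean([g(vision.get_image("scene")) for _ in range(3)],0)
t=solve(im1,.68,np.linspace(-.105,-.03,30),.108,.006,"edge",n0*o.mean())[0]; s=readout.state()
print(t,ang(),s["wrist_force"],abs(s["qd"]).max(),s["time"])
if abs(t-.687)<.012: print(finish_job())
E
```

```text
0.6826649404208941 (np.float64(0.7067565774955133), np.float64(0.20315271577658894), np.float64(0.0006015115774446406)) [-7.27442389  0.81143526 -7.29397911] 0.002478509477715585 48.8167
the job is handed in; nothing more can be done
None
```

Job handed in at 48.8 s: the specimen stands released in the grey rack's recess, and the gripped cover is held still at about 0.683–0.686 rad against a pointer measured at 0.675–0.71 rad (0.684–0.695 by the line fits).

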